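Release the latched key of the speaker selector

ROBOT

A 6-joint arm with a two-finger parallel gripper is mounted at the origin on the work surface; the furniture and walls round the work are solid. World frame = base frame: x ahead of the robot, y to its left, z up, the work surface at z = 0. Lengths are in m, angles in rad, forces in N, time in s.
With the tool pointing down it reaches from about 0.25 to 0.85 m from the base axis. Payload 12.5 kg.
Tool frame: the origin (TCP) lies between the finger pads; the fingertips stand 14 mm ahead of it and the grasp point (between the pads) lies 5 mm behind it; x points along the fingers, y is the direction in which the jaws open and shut, and the axes are right-handed (so a half turn about x gives the same grasp; the last joint's range is limited). The gripper opens to 93 mm and grips with 3 to 60 N. Pads are 15 mm wide; open, the fingers measure 128 mm over their backs; the gripper's body (75 mm by 188 mm) begins 65 mm behind the grasp point.
Start: joints at [1.191, 0.351, 1.652, -0, 1.139, -0.085], TCP at [0.16, 0.526, 0.233] pointing down, gripper open.
Joint ranges: [-2.75, 2.75], [-0.79, 2.1], [0.01, 2.65], [-1.57, 4.71], [0.07, 3.14], [-2.87, 2.87]. Speed limits (rad/s): [2.22, 2.22, 2.79, 3.14, 3.14, 3.14].

INTERFACE

Orientations are given as [roll, pitch, yaw] about the fixed x, y, z axes, in that order (R = Rz(yaw) Ry(pitch) Rx(roll)).
In Python, from rig import telemetry, capture, bot gives the robot as it stands.
- The arm moves only by the shell command python3 -m handwheel 'ROWS' [FORCE]. ROWS is JSON, one flat list of numbers, 7 for each row, row after row: the finger opening in m, from 0 to 0.093, then the shift along the tool's x, y, z in m, then the turn, a rotation vector about the tool's x, y, z in rad. In form: [fingers, dx, dy, dz, ax, ay, az, fingers, dx, dy, dz, ax, ay, az, ...]. A call has 1 to 20 rows; each row is the pose to reach, as a shift and turn from the pose measured when the call began, along the tool's axes at that moment; what a row does not reach only later rows make up. A row lasts 1/10 s, in which the tool goes at most 50 mm and 8.59 degrees, less where a joint would pass 70% of its speed; a pose out of reach is approached as far as the arm can. A call with a gripper value outside its range is refused whole. The fingers move at their own pace and stop on an object; FORCE is the grip in N (left out, the last holds). Time passes only in rows, so rows that repeat a pose let the fingers close. It gives the time, the measured TCP pose, the force and the opening at its end, in the units of the state.
- telemetry.observe(): the state, without advancing time (a new reading comes with each control period).
- capture(name): name is "scene" or "side" or "wrist"; returns a dict with "color" (420x560x3 uint8, red, green, blue), "range_z" (420x560 float32, m along the optical axis (not along the pixel's ray), 0 where there is no reading), "vertical_fov" (degrees; the focal length in pixels is half the picture's height over the tangent of half this angle, whatever the lens; pixels are square), "cx", "cy" (the principal point, pixels), "R" (3x3) and "t" (3): a world point X has camera coordinates R X + t; the wrist camera has in their place "hand_eye" (4x4, takes a point from camera to tool coordinates, whose origin is the TCP and whose axes are the tool frame's). Camera axes: x right, y down, z forward; pixel columns grow to the right and rows downward; lengths in m; the calibration is good to about 2 mm. A picture is of the moment at which its call begins: read the wrist's pose just before it.
- bot.hand_in(): hands the job in, once; it reports no verdict.
The state is a dict: "clock": time; "joints": joint angles; "dq": joint speeds; "joint_torque": joint torques, N m; "tool_pos": TCP position; "ee_rot": TCP orientation; "contact_force": force on the tool from outside, world axes, zero at the start; "ft_torque": the same for the moment, N m; "finger_gap": opening from 0.0 (shut) to 1.0 (fully open).
Only numpy, scipy, OpenCV 4.12 (cv2) and the standard library are available. Lean on these libraries where they do the work, as an engineer would, in place of code of your own. Each camera call takes 0.05 s, during which the arm holds its last target.

TASK

One of the four identical keys on the speaker selector box has been left latched down, and the box must be cleared before new speakers are wired to it. Going from the leftmost key to the rightmost, tap each of the four lightly with the fingertips to feel which one is latched, then press that one right down so that it releases and comes up, leaving all four keys up. Do not push in the keys that are up, and do not lift or shift the parts lying about.

Things in the scene. Friction and masses are not known exactly. Their poses are not given: they have to be found in the camera images.
- selector: speaker selector box, fixed to the table: grey metal body 154 mm deep (x) and 250 mm wide (y) with aluminium deck and dark wooden cheeks; the deck is 60 mm above the table. Origin at the centre of its underside; x points to its back (away from the robot, within 0.35 rad), y to its left, z up. The four keys stand in a row along y on the front half of the deck, at x = -35 mm, 50 mm apart (y = 75, 25, -25, -75 mm).
- key_1: leftmost key (seen from the robot), with a white cap 34 mm (x) by 26 mm (y); like the other three. Origin at the foot of its guide inside the box: on the table under the key's centre while the key is up; the cap's top is 76 mm above this origin.
- key_1_top (a point): centre of the top face of the leftmost key: 76 mm above the table (16 mm above the deck) when the key is up, 72 mm when latched, 66 mm when pressed to the bottom
- travel_1 (a joint): how far the leftmost key is pushed down, in m: 0 up, 0.004 latched, 0.010 at the bottom. A key starts to give at about 3 N when up and at about 6 N when latched; its spring grows by 0.75 N per mm, to about 10.5 N at the bottom. So a tap below 5 N hardly moves it. The one latched key lets go when pushed past about 7.5 mm (9 N; push it to the bottom to be sure) and follows the finger up to 0. A key that was up and is pressed simply springs back.
- key_2: middle left key (seen from the robot), with a white cap 34 mm (x) by 26 mm (y); like the other three. Origin at the foot of its guide inside the box: on the table under the key's centre while the key is up; the cap's top is 76 mm above this origin.
- key_2_top (a point): centre of the top face of the middle left key: 76 mm above the table (16 mm above the deck) when the key is up, 72 mm when latched, 66 mm when pressed to the bottom
- travel_2 (a joint): how far the middle left key is pushed down, in m: 0 up, 0.004 latched, 0.010 at the bottom. A key starts to give at about 3 N when up and at about 6 N when latched; its spring grows by 0.75 N per mm, to about 10.5 N at the bottom. So a tap below 5 N hardly moves it. The one latched key lets go when pushed past about 7.5 mm (9 N; push it to the bottom to be sure) and follows the finger up to 0. A key that was up and is pressed simply springs back.
- key_3: middle right key (seen from the robot), with a white cap 34 mm (x) by 26 mm (y); like the other three. Origin at the foot of its guide inside the box: on the table under the key's centre while the key is up; the cap's top is 76 mm above this origin.
- key_3_top (a point): centre of the top face of the middle right key: 76 mm above the table (16 mm above the deck) when the key is up, 72 mm when latched, 66 mm when pressed to the bottom
- travel_3 (a joint): how far the middle right key is pushed down, in m: 0 up, 0.004 latched, 0.010 at the bottom. A key starts to give at about 3 N when up and at about 6 N when latched; its spring grows by 0.75 N per mm, to about 10.5 N at the bottom. So a tap below 5 N hardly moves it. The one latched key lets go when pushed past about 7.5 mm (9 N; push it to the bottom to be sure) and follows the finger up to 0. A key that was up and is pressed simply springs back.
- key_4: rightmost key (seen from the robot), with a white cap 34 mm (x) by 26 mm (y); like the other three. Origin at the foot of its guide inside the box: on the table under the key's centre while the key is up; the cap's top is 76 mm above this origin.
- key_4_top (a point): centre of the top face of the rightmost key: 76 mm above the table (16 mm above the deck) when the key is up, 72 mm when latched, 66 mm when pressed to the bottom
- travel_4 (a joint): how far the rightmost key is pushed down, in m: 0 up, 0.004 latched, 0.010 at the bottom. A key starts to give at about 3 N when up and at about 6 N when latched; its spring grows by 0.75 N per mm, to about 10.5 N at the bottom. So a tap below 5 N hardly moves it. The one latched key lets go when pushed past about 7.5 mm (9 N; push it to the bottom to be sure) and follows the finger up to 0. A key that was up and is pressed simply springs back.
- terminal_2: black terminal plate 62 x 62 mm with two posts, 24 mm high, lying on the rear deck of the selector box, behind the keys; loose, not to be disturbed. Origin at the centre of its underside.
- sand_block: brown sanding block 63 x 105 mm, 34 mm high, on the table left of the box; loose, not to be disturbed. Origin at the centre of its underside.
- tweeter_1: dome tweeter, 76 mm across, 37 mm high, on the table right of the box; loose, not to be disturbed. Origin at the centre of its underside.
- wax_tin: wax tin with black lid, 67 mm across, 64 mm high, on the table near the right front corner of the box; loose, not to be disturbed. Origin at the centre of its underside.
- adapter: black mains adapter, 90 x 50 mm, 32 mm high, on the table behind the box; loose, not to be disturbed. Origin at the centre of its underside.
- tape_measure: black pocket tape measure, 37 x 77 mm, 62 mm high, standing on the table behind the box; loose, not to be disturbed. Origin at the centre of its underside.
- cap_2: blue film capacitor with wire leads, 21 mm thick, 84 mm long, on the table in front of the box; loose, not to be disturbed. Origin at the centre of its underside.

How it is judged:
On the way, in this order (a step that is already met when the one before it is completed fails the run):
1. the leftmost key is tapped with the fingers (more than 0.4 N) while the latched key is still down (contact force between the fingers and key_1 above 0.4 N and value of joint any of travel_1, travel_2, travel_3, travel_4 above 0.003 m), for 0.04 s.
2. the middle left key is tapped with the fingers (more than 0.4 N) while the latched key is still down (contact force between the fingers and key_2 above 0.4 N and value of joint any of travel_1, travel_2, travel_3, travel_4 above 0.003 m), for 0.04 s.
3. the middle right key is tapped with the fingers (more than 0.4 N) while the latched key is still down (contact force between the fingers and key_3 above 0.4 N and value of joint any of travel_1, travel_2, travel_3, travel_4 above 0.003 m), for 0.04 s.
4. the rightmost key is tapped with the fingers (more than 0.4 N) while the latched key is still down (contact force between the fingers and key_4 above 0.4 N and value of joint any of travel_1, travel_2, travel_3, travel_4 above 0.003 m), for 0.04 s.
5. the latched key is pressed right down (past 8 mm) (((value of joint travel_1 above 0.008 m and contact force between the fingers and key_1 above 0.4 N) or (value of joint travel_2 above 0.008 m and contact force between the fingers and key_2 above 0.4 N) or (value of joint travel_3 above 0.008 m and contact force between the fingers and key_3 above 0.4 N) or (value of joint travel_4 above 0.008 m and contact force between the fingers and key_4 above 0.4 N))), for 0.04 s.
At the end, for the whole second after the job is handed in: all four keys are up (each within 1.2 mm of its top position), and the loose parts are within 20 mm of where they stood (value of joint each of travel_1, travel_2, travel_3, travel_4 below 0.0012 m and distance of each of terminal_2, sand_block, tweeter_1, wax_tin, adapter, tape_measure, cap_2 from where it was at the start of the episode below 0.02 m); the robot touches nothing.
It fails at once if a key that was up is pushed in by more than 7 mm (distance of any of key_1_top, key_2_top, key_3_top, key_4_top from where it was at the start of the episode above 0.007 m).
It fails at once if a loose part is lifted or shifted by more than 20 mm (distance of any of terminal_2, sand_block, tweeter_1, wax_tin, adapter, tape_measure, cap_2 from where it was at the start of the episode above 0.02 m).
It also fails if it takes over 45 s, if anything falls off the work surface, if the arm or the gripper's body presses on something with over 40 N, if the wrist force passes 120 N, or if a joint passes its speed limit or range.

## Working session

There is one attempt and no reset: what is moved stays moved. The work goes in short steps, Python scripts to look and compute and a shell command to move; the robot and the scene stay as the last step left them, time stands still between calls to the robot, and variables do not carry over. Pictures are saved under pics/ and viewed, and the job is handed in when it is done.

```bash
ls; mkdir -p pics; python3 - <<'E'
from rig import telemetry, capture
import cv2,numpy as np
print(telemetry.observe())
for n in ["scene","side"]:
    c=capture(n); cv2.imwrite(f"pics/{n}0.png",c["color"][:,:,::-1]); np.savez(f"{n}0.npz",**c)
    print(n,c["vertical_fov"],c["cx"],c["cy"],c["R"],c["t"])
E
```

```text
pics
{'clock': 0.0, 'joints': array([ 1.19139138e+00,  3.51247857e-01,  1.65241031e+00, -2.79834013e-05,
        1.13908812e+00, -8.45861802e-02]), 'dq': array([ 0.00020253,  0.00146832, -0.00057191,  0.00049474,  0.00044914,
       -0.00091414]), 'joint_torque': array([ 2.33137616e-03, -4.97307765e+01, -2.85263157e+01,  7.01574655e-02,
        2.55346054e-02, -1.09542457e-04]), 'tool_pos': array([0.15966719, 0.5259793 , 0.23210029]), 'ee_rot': array([-1.63336661,  1.56964241, -1.92817365]), 'contact_force': array([-0.16754323,  0.22824703, -0.22852189]), 'ft_torque': array([-0.01540197, -0.02151613,  0.04956567]), 'finger_gap': 1.0003817483755557}
scene 51.25415188225011 283.49644247010497 205.59755295230835 [[ 0.49568865 -0.86849845  0.00178694]
 [-0.55531895 -0.31852453 -0.76822066]
 [ 0.66776764  0.37980594 -0.64018264]] [-0.30126617  0.38245488  0.78757646]
side 50.69023306623737 277.9049357817773 211.02043378364633 [[-0.9826417  -0.18462327  0.01815343]
 [-0.0875418   0.37519761 -0.92280181]
 [ 0.16355957 -0.90837272 -0.38484707]] [0.55487224 0.1405984  0.97704561]
```

View pics/scene0.png

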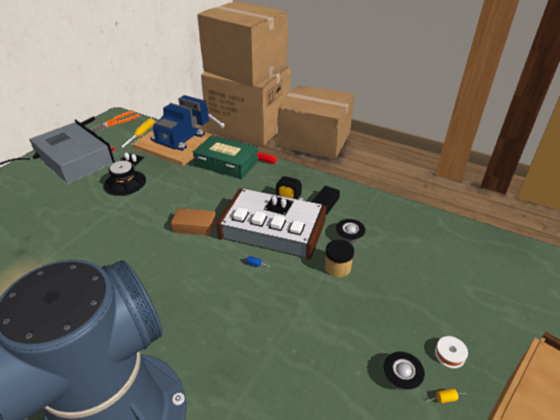

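View pics/side0.png

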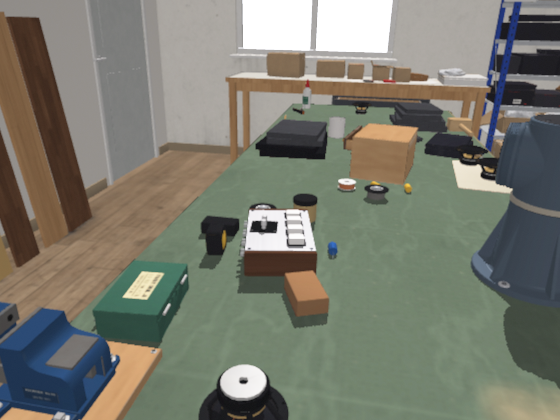

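The scene view shows the box at about (273,220), with keys near (240,215), (259,219), (278,223) and (297,228). The terminal is behind them at (279,204), the tin at (339,258) and the sanding block at (195,222). Next I measure the key tops.

```bash
cat > h.py <<'E'
import numpy as np
def load(n): return dict(np.load(n))
def K(c): return 210/np.tan(np.radians(float(c["vertical_fov"]))/2)
def rayz(c,u,v,z):
    f=K(c); d=np.array([(u-c["cx"])/f,(v-c["cy"])/f,1]); R,t=c["R"],c["t"]
    o=-R.T@t; w=R.T@d; return o+w*(z-o[2])/w[2]
def pt(c,u,v):
    f=K(c); z=c["range_z"][int(round(v)),int(round(u))]
    return c["R"].T@(z*np.array([(u-c["cx"])/f,(v-c["cy"])/f,1])-c["t"])
def cloud(c):
    f=K(c); v,u=np.mgrid[:420,:560]; z=c["range_z"]
    P=np.stack([(u-c["cx"])/f*z,(v-c["cy"])/f*z,z],-1)-c["t"]
    return P@c["R"]
E
python3 - <<'E'
from h import *
import cv2
for n,roi in (("scene0.npz",(228,203,312,242)),("side0.npz",(280,205,312,248))):
    c=load(n); P=cloud(c); x0,y0,x1,y1=roi
    img=c["color"][y0:y1,x0:x1]
    cv2.imwrite("pics/z_"+n[:5]+".png",cv2.resize(img[:,:,::-1],None,fx=8,fy=8,interpolation=cv2.INTER_NEAREST)[:600,:800])
    m=(img.min(2)>225).astype(np.uint8)
    k,l,s,ce=cv2.connectedComponentsWithStats(m,connectivity=4)
    for i in range(1,k):
        if s[i,4]>15:
            q=P[y0:y1,x0:x1][l==i]; u,v=ce[i]+[x0,y0]
            print(n,s[i],(u,v),rayz(c,u,v,.076),np.median(q,0))
E
```

```text
scene0.npz [ 6  5 13 11 90] (np.float64(240.66666666666666), np.float64(212.22222222222223)) [0.51277747 0.0707786  0.076     ] [0.51264932 0.07110761 0.07665639]
scene0.npz [25  9 13 11 92] (np.float64(259.0869565217391), np.float64(216.27173913043478)) [0.52279055 0.02204296 0.076     ] [0.5216049  0.02202997 0.07690968]
scene0.npz [44 12 13 12 94] (np.float64(278.02127659574467), np.float64(220.18085106382978)) [ 0.5336772  -0.02650532  0.076     ] [ 0.53253486 -0.02707788  0.07685466]
scene0.npz [63 18 12 11 89] (np.float64(296.8988764044944), np.float64(225.46067415730337)) [ 0.53988905 -0.07632199  0.076     ] [ 0.54235428 -0.07494412  0.07322387]
side0.npz [  0   5  32  38 671] (np.float64(295.2056631892697), np.float64(227.81669150521608)) [0.51981231 0.03458796 0.076     ] [0.52300874 0.01359191 0.05919352]
```

```bash
cat >> h.py <<'E'
from scipy.spatial.transform import Rotation as Ro
KX=np.array([[.5126,.0710],[.5222,.0220],[.5331,-.0268],[.5411,-.0756]])
def keys():
    m=KX.mean(0); d=KX[0]-KX[3]; y=d/np.linalg.norm(d)
    return np.array([m+y*s for s in (.075,.025,-.025,-.075)]),y
def plan(tgt,Rt,s):
    R=Ro.from_euler('xyz',s["ee_rot"]); p=s["tool_pos"]
    return R.inv().apply(np.array(tgt)-p),(R.inv()*Rt).as_rotvec()
def Rdown(ydir):
    x=np.array([0,0,-1.]);y=np.array([*ydir,0]);y/=np.linalg.norm(y);return Ro.from_matrix(np.stack([x,y,np.cross(x,y)],1))
E
python3 - <<'E'
from h import *
from rig import telemetry
s=telemetry.observe()
k,y=keys();print(k,y,np.arctan2(-y[0],y[1]))
print(Ro.from_euler('xyz',s["ee_rot"]).as_matrix().round(3))
for yd in (y,-y,[y[1],-y[0]],[-y[1],y[0]]):
    print(yd,plan([*k[0],.135],Rdown(yd),s))
E
```

```text
[[ 0.51293746  0.07127168]
 [ 0.52247915  0.02219056]
 [ 0.53202085 -0.02689056]
 [ 0.54156254 -0.07597168]] [-0.19083381  0.98162236] 0.1920115015663936
[[-0.     0.291  0.957]
 [-0.001  0.957 -0.291]
 [-1.    -0.001 -0.   ]]
[-0.19083381  0.98162236] (array([ 0.09746024, -0.3323742 ,  0.47017857]), array([-4.86855441e-01, -3.40276456e-04,  9.50620592e-04]))
[ 0.19083381 -0.98162236] (array([ 0.09746024, -0.3323742 ,  0.47017857]), array([2.65473688e+00, 1.28735316e-03, 4.60810522e-04]))
[np.float64(0.9816223587484519), np.float64(0.190833814627087)] (array([ 0.09746024, -0.3323742 ,  0.47017857]), array([1.08394075e+00, 4.48988552e-04, 9.49624914e-04]))
[np.float64(-0.9816223587484519), np.float64(-0.190833814627087)] (array([ 0.09746024, -0.3323742 ,  0.47017857]), array([-2.05765161e+00, -1.08541325e-03,  5.13190122e-04]))
```

```bash
python3 -m handwheel '[0,0.03,-0.332,0.470,-0.487,0,0, 0,0.03,-0.332,0.470,-0.487,0,0, 0,0.03,-0.332,0.470,-0.487,0,0, 0,0.03,-0.332,0.470,-0.487,0,0, 0,0.03,-0.332,0.470,-0.487,0,0, 0,0.03,-0.332,0.470,-0.487,0,0, 0,0.03,-0.332,0.470,-0.487,0,0, 0,0.03,-0.332,0.470,-0.487,0,0, 0,0.03,-0.332,0.470,-0.487,0,0, 0,0.03,-0.332,0.470,-0.487,0,0, 0,0.03,-0.332,0.470,-0.487,0,0, 0,0.03,-0.332,0.470,-0.487,0,0, 0,0.03,-0.332,0.470,-0.487,0,0, 0,0.03,-0.332,0.470,-0.487,0,0, 0,0.03,-0.332,0.470,-0.487,0,0, 0,0.03,-0.332,0.470,-0.487,0,0, 0,0.03,-0.332,0.470,-0.487,0,0, 0,0.03,-0.332,0.470,-0.487,0,0]' 20
python3 - <<'E'
from h import *
from rig import telemetry,capture
import cv2
s=telemetry.observe(); k,y=keys()
c=capture("wrist"); cv2.imwrite("pics/w1.png",c["color"][:,:,::-1]); np.savez("w1.npz",pos=s["tool_pos"],rot=s["ee_rot"],**c)
print(s["tool_pos"],s["joints"],s["contact_force"],s["finger_gap"],c["hand_eye"])
for q in k: print(plan([*q,.135],Rdown(y),s))
E
```

```text
clock: 1.9
tool_pos: [0.5127, 0.0723, 0.2026]
ee_rot: [-1.99, 1.57, -1.797]
contact_force: [0.2, -0.7, -0.4]
finger_gap: 0.001
[0.5127065  0.07227677 0.20259527] [ 5.05948580e-02  3.27648255e-01  1.76612584e+00 -1.07267998e-03
  1.04808271e+00 -1.71281956e+00] [ 0.19266642 -0.70389749 -0.39189829] 0.0010161972927361152 [[ 3.12550463e-04 -2.63272546e-01  9.64721446e-01 -1.51861143e-01]
 [ 9.99999179e-01  1.28135034e-03  2.57008477e-05 -3.28431482e-04]
 [-1.24291248e-03  9.64720646e-01  2.63272730e-01 -7.35728429e-02]
 [ 0.00000000e+00  0.00000000e+00  0.00000000e+00  1.00000000e+00]]
(array([ 6.75961305e-02, -9.71087144e-04,  6.03225593e-05]), array([ 0.00114223, -0.00039278,  0.00088274]))
(array([ 6.76402789e-02, -5.09710350e-02,  3.21995323e-06]), array([ 0.00114223, -0.00039278,  0.00088274]))
(array([ 6.76844272e-02, -1.00970983e-01, -5.38826528e-05]), array([ 0.00114223, -0.00039278,  0.00088274]))
(array([ 6.77285756e-02, -1.50970931e-01, -1.10985259e-04]), array([ 0.00114223, -0.00039278,  0.00088274]))
```

View pics/w1.png

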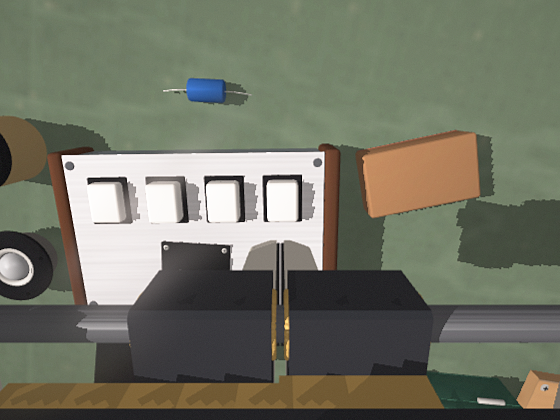

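The wrist view shows the keys at (283,200), (222,201), (164,201) and (106,201), leftmost to rightmost. The fingers are at column 281, in line with key_1. I'll check positions and heights with this view.

```bash
python3 - <<'E'
from h import *
c=load("w1.npz"); R=Ro.from_euler('xyz',c["rot"]).as_matrix(); H=c["hand_eye"]
f=K(c); v,u=np.mgrid[:420,:560]; z=c["range_z"]
P=np.stack([(u-c["cx"])/f*z,(v-c["cy"])/f*z,z],-1)
W=(P@H[:3,:3].T+H[:3,3])@R.T+c["pos"]
k,y=keys()
for x,q in zip((283,222,164,106),k):
    a=W[195:207,x-8:x+9]; print(x,np.median(a,(0,1)))
    r=W[165:235,x-28:x+29].reshape(-1,3); t=r[(r[:,2]>.0685)&(r[:,2]<.085)]
    xb=np.array([y[1],-y[0]]); e=(t[:,:2]-q)
    print('  n',len(t),'ext along x',np.percentile(e@xb,[2,98]),'y',np.percentile(e@y,[2,98]), 'z',np.median(t[:,2]))
print(np.median(W[250:265,110:150],(0,1)))
E
```

```text
283 [0.51105037 0.07418978 0.07574701]
  n 1244 ext along x [-0.01644371  0.0158612 ] y [-0.0099973   0.01476302] z 0.07554553516156219
222 [0.52059272 0.02489306 0.07577427]
  n 1253 ext along x [-0.01561281  0.01641662] y [-0.0096308  0.0152318] z 0.07551669322118523
164 [ 0.52996604 -0.02207733  0.07582913]
  n 1280 ext along x [-0.01487965  0.01738877] y [-0.00912116  0.01540484] z 0.07550730482948949
106 [ 0.54061337 -0.07084382  0.07195201]
  n 1200 ext along x [-0.01371928  0.01799366] y [-0.00890576  0.01537199] z 0.07169241603733617
[ 0.59423356 -0.05155395  0.05980008]
```

```bash
python3 -m handwheel '[0,0.05,0.0005,0,0,0,0, 0,0.1,0.0005,0,0,0,0, 0,0.106,0.0005,0,0,0,0, 0,0.107,0.0005,0,0,0,0, 0,0.107,0.0005,0,0,0,0, 0,0.107,0.0005,0,0,0,0]'
```

```text
clock: 2.55
tool_pos: [0.5139, 0.0727, 0.0977]
ee_rot: [-0.418, 1.567, -0.225]
contact_force: [0.2, 0.7, 0.8]
finger_gap: 0.007
```

```bash
python3 -m handwheel '[0,0.004,0,0,0,0,0, 0,0.0065,0,0,0,0,0, 0,0.0075,0,0,0,0,0, 0,0.0085,0,0,0,0,0, 0,0.0085,0,0,0,0,0,0,0.0085,0,0,0,0,0]'
```

```text
clock: 3.15
tool_pos: [0.514, 0.0726, 0.0894]
ee_rot: [-0.408, 1.567, -0.215]
contact_force: [0.0, -0.4, 3.2]
finger_gap: 0.004
```

```bash
python3 -m handwheel '[0,0.001,0,0,0,0,0, 0,0.001,0,0,0,0,0]'; python3 -m handwheel '[0,-0.012,0,0,0,0,0, 0,-0.015,0,0,0,0,0, 0,-0.015,-0.05,0,0,0,0, 0,-0.015,-0.05,0,0,0,0, 0,-0.010,-0.05,0,0,0,0,0,-0.010,-0.05,0,0,0,0]'
python3 - <<'E'
from h import *
from rig import telemetry
s=telemetry.observe(); k,y=keys()
print(s["tool_pos"],s["contact_force"])
for q in k: print(plan([*(q+y*.0015),.090],Rdown([-.195,.981]),s))
E
```

```text
clock: 3.35
tool_pos: [0.5141, 0.0727, 0.0884]
ee_rot: [-0.4, 1.567, -0.207]
contact_force: [-0.9, 1.3, 4.1]
finger_gap: 0.002
clock: 3.95
tool_pos: [0.523, 0.0241, 0.0978]
ee_rot: [-0.43, 1.568, -0.237]
contact_force: [0.6, -0.1, 0.2]
finger_gap: 0.004
[0.52301121 0.02412082 0.09783669] [ 0.60779946 -0.10700616  0.19482611]
(array([ 0.00778593,  0.04971527, -0.00085933]), array([-0.00324047,  0.00214489,  0.00098783]))
(array([ 0.00783505, -0.00028468, -0.00090774]), array([-0.00324047,  0.00214489,  0.00098783]))
(array([ 0.00788416, -0.05028463, -0.00095615]), array([-0.00324047,  0.00214489,  0.00098783]))
(array([ 0.00793327, -0.10028458, -0.00100456]), array([-0.00324047,  0.00214489,  0.00098783]))
```

Key_1 was tapped: the force rose to about 4 N at a tip height of about 75 mm, so it is up. On to key_2.

```bash
python3 -m handwheel '[0,0.004,0,0,0,0,0, 0,0.0065,0,0,0,0,0, 0,0.0078,0,0,0,0,0, 0,0.009,0,0,0,0,0, 0,0.009,0,0,0,0,0,0,0.009,0,0,0,0,0]'
```

```text
clock: 4.55
tool_pos: [0.5231, 0.0243, 0.089]
ee_rot: [-0.376, 1.568, -0.183]
contact_force: [-1.3, 2.3, 3.8]
finger_gap: 0.002
```

```bash
python3 -m handwheel '[0,0.0005,0,0,0,0,0,0,0.0005,0,0,0,0,0]'; python3 -m handwheel '[0,-0.012,0,0,0,0,0, 0,-0.015,0,0,0,0,0, 0,-0.015,-0.05,0,0,0,0, 0,-0.015,-0.05,0,0,0,0, 0,-0.010,-0.05,0,0,0,0,0,-0.010,-0.05,0,0,0,0]'
```

```text
clock: 4.75
tool_pos: [0.5231, 0.0242, 0.0886]
ee_rot: [-0.378, 1.568, -0.185]
contact_force: [-1.6, 1.4, 3.9]
finger_gap: 0.005
clock: 5.35
tool_pos: [0.5321, -0.0243, 0.098]
ee_rot: [-0.347, 1.569, -0.154]
contact_force: [0.1, 0.2, -0.9]
finger_gap: 0.005
```

Key_2 is up too: 3.9 N at a tip height of 74.8 mm. Key_3 next.

```bash
python3 -m handwheel '[0,0.004,0,0,0,0,0, 0,0.0065,0,0,0,0,0, 0,0.0078,0,0,0,0,0, 0,0.0092,0,0,0,0,0, 0,0.0096,0,0,0,0,0,0,0.0096,0,0,0,0,0]'; python3 -m handwheel '[0,-0.012,0,0,0,0,0, 0,-0.015,0,0,0,0,0, 0,-0.015,-0.05,0,0,0,0, 0,-0.015,-0.05,0,0,0,0, 0,-0.010,-0.05,0,0,0,0,0,-0.010,-0.05,0,0,0,0]'
```

```text
clock: 5.95
tool_pos: [0.5321, -0.0241, 0.0885]
ee_rot: [-0.227, 1.569, -0.034]
contact_force: [-1.6, 2.4, 4.9]
finger_gap: 0.007
clock: 6.55
tool_pos: [0.5411, -0.0727, 0.0979]
ee_rot: [0.399, 1.57, 0.592]
contact_force: [-0.1, 0.3, -0.0]
finger_gap: 0.003
```

Key_3 is up: 4.9 N at a tip height of 74.5 mm. For key_4, I first check the height where the up keys met the finger, then go lower.

```bash
python3 -m handwheel '[0,0.004,0,0,0,0,0, 0,0.0078,0,0,0,0,0, 0,0.0096,0,0,0,0,0, 0,0.0096,0,0,0,0,0]'; python3 -m handwheel '[0,0.002,0,0,0,0,0, 0,0.003,0,0,0,0,0, 0,0.0035,0,0,0,0,0, 0,0.0035,0,0,0,0,0]'
```

```text
clock: 6.95
tool_pos: [0.5409, -0.0723, 0.0879]
ee_rot: [1.985, 1.57, 2.178]
contact_force: [-0.5, 0.8, 0.4]
finger_gap: 0.007
clock: 7.35
tool_pos: [0.5412, -0.0723, 0.085]
ee_rot: [0.369, 1.57, 0.563]
contact_force: [-1.3, 0.4, 5.8]
finger_gap: 0.005
```

Key_4 gave no contact at 74 mm and 5.8 N at 71 mm, so it is the latched key. Now I press it to the bottom.

```bash
python3 -m handwheel '[0,0.002,0,0,0,0,0, 0,0.004,0,0,0,0,0, 0,0.005,0,0,0,0,0, 0,0.0055,0,0,0,0,0,0,0.0055,0,0,0,0,0]'
```

```text
clock: 7.85
tool_pos: [0.5413, -0.0723, 0.0803]
ee_rot: [0.078, 1.57, 0.271]
contact_force: [-3.4, 1.0, 9.9]
finger_gap: 0.004
```

```bash
python3 -m handwheel '[0,0.001,0,0,0,0,0, 0,0.0015,0,0,0,0,0, 0,0.0015,0,0,0,0,0]'; python3 -m handwheel '[0,-0.005,0,0,0,0,0, 0,-0.012,0,0,0,0,0, 0,-0.03,0,0,0,0,0, 0,-0.07,0,0,0,0,0, 0,-0.12,0,0,0,0,0, 0,-0.12,0,0,0,0,0, 0,-0.12,0.15,0,0,0,0, 0,-0.12,0.15,0,0,0,0, 0,-0.12,0.15,0,0,0,0, 0,-0.12,0.15,0,0,0,0, 0,-0.12,0.15,0,0,0,0]'
python3 - <<'E'
from h import *
from rig import telemetry,capture
import cv2
s=telemetry.observe(); k,y=keys()
c=capture("wrist"); c=dict(c,pos=s["tool_pos"],rot=s["ee_rot"])
d=capture("scene"); e=capture("side")
for n,i in (("w2",c),("scene2",d),("side2",e)): cv2.imwrite(f"pics/{n}.png",i["color"][:,:,::-1])
R=Ro.from_euler('xyz',c["rot"]).as_matrix(); H=c["hand_eye"]
f=K(c); v,u=np.mgrid[:420,:560]; z=c["range_z"]
P=np.stack([(u-c["cx"])/f*z,(v-c["cy"])/f*z,z],-1)
W=(P@H[:3,:3].T+H[:3,3])@R.T+c["pos"]
for q in k+y*.002:
    m=np.linalg.norm(W[...,:2]-q,axis=2)<.008
    print(m.sum(),np.median(W[m],0))
print(s["contact_force"],s["tool_pos"])
o=load("scene0.npz"); print("scene diff px",np.argwhere(np.abs(d["color"].astype(int)-o["color"]).max(2)[195:290,160:380]>60).shape)
E
```

```text
clock: 8.15
tool_pos: [0.5415, -0.0724, 0.0802]
ee_rot: [-0.172, 1.57, 0.022]
contact_force: [-7.2, 1.1, 19.7]
finger_gap: 0.005
clock: 9.25
tool_pos: [0.5123, 0.0755, 0.1998]
ee_rot: [-0.371, 1.57, -0.175]
contact_force: [-0.3, 0.3, -0.4]
finger_gap: 0.001
446 [0.51253025 0.07433435 0.07623366]
289 [0.52203877 0.02415561 0.07579443]
290 [ 0.53165448 -0.02494412  0.0758158 ]
288 [ 0.54112477 -0.07386707  0.07589699]
[-0.28579519  0.34036264 -0.37162253] [0.51229512 0.07551692 0.1998431 ]
scene diff px (11, 2)
```

View pics/w2.png

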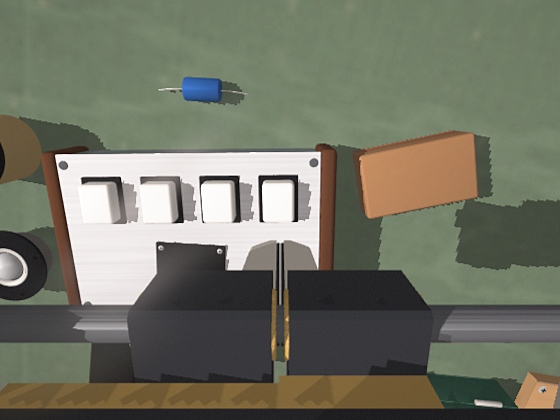

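View pics/side2.png

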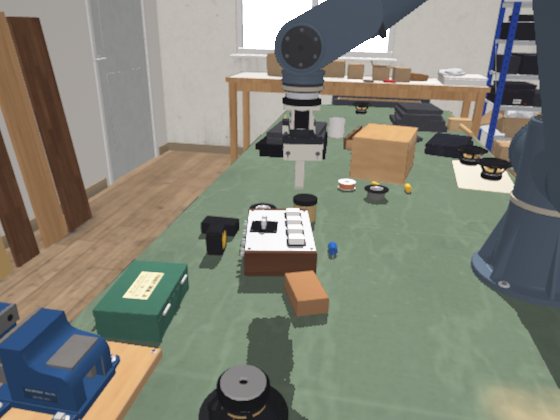

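The wrist view shows all four keys, at columns 278, 218, 158 and 100, now level at about 76 mm. The loose parts stand where they were in both views, and the arm is clear of everything. Handing in.

```bash
python3 -c "
from rig import bot
print(bot.hand_in())"
```

```text
the job is handed in; nothing more can be done
None
```

The rightmost key (key_4) was the latched one. I pressed it to the bottom, it came up, and I handed the job in after about 9.4 s of robot time. The hand-in gives no verdict.

- **Taps, left to right:** Keys 1 to 3 met the closed fingertips at about 75 mm with 4 to 5 N, so they were up. Key_4 gave nothing at 74 mm and 5.8 N at 71 mm, so it was latched.
- **Release:** I pressed key_4 to a tip height of about 66 mm, its bottom, with up to 20 N on the wrist.
- **Last checks:** The wrist camera read all four caps at 75.8 to 76.2 mm. No loose part had visibly moved in the pictures: only 11 pixels around the box changed in the scene view. The arm stood clear, with its force reading near zero.
- **Disagreement:** The scene and wrist cameras differed by about 2 to 3 mm on key positions along the row. I aimed between them, and every tap landed on its cap.

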